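# Queue the shade-powder jars in the jar feeder

## Task

Push the three jars one by one into the jar feeder so that they stand upright in single file between its rails: the blue cap goes in first, then the yellow, then the red, and the file is pushed up until the blue jar meets the white box and there are no gaps. Slide them along the bench without lifting them or knocking one over, and leave the plaster model and the instrument pot where they stand.

Things in the scene. Friction and masses are not known exactly. Their poses are not given: they have to be found in the camera images.
- feeder: fixed jar feeder: two aluminium rails on the bench, 14 mm high, 6 mm thick, 52 mm apart inside, closed by a white box 65 mm high (120 wide, 70 long). Origin at bench level, mid-mouth; x points into the lane, z up. Rails span x = 0 to 150 mm (three jars take 132); before them flared guides of the same height open to 83 mm inside at x = -39 mm. Jars slide on the bench itself
- stop (a point): middle of the lane's closed end, at bench level, on the box's face that the blue jar must meet: 150 mm from the feeder's origin along its x axis
- blue_jar: small screw-cap powder jar with a blue cap, amber glass with a white label band: a plain upright cylinder 44 mm in diameter and 50 mm tall, 91 to 182 g; origin at the centre of its underside, z up. Goes in first
- yellow_jar: small screw-cap powder jar with a yellow cap, amber glass with a white label band: a plain upright cylinder 44 mm in diameter and 50 mm tall, 91 to 182 g; origin at the centre of its underside, z up. Goes in second
- red_jar: small screw-cap powder jar with a red cap, amber glass with a white label band: a plain upright cylinder 44 mm in diameter and 50 mm tall, 91 to 182 g; origin at the centre of its underside, z up. Goes in last
- model: plaster dental model beside the lane, to be left alone: a loose off-white block 66 x 58 mm, 39 mm tall with a pink gum and white teeth; origin at the centre of its underside
- pot: loose steel instrument pot beside the lane, to be left alone: 54 mm in diameter, 62 mm tall, with three thin handles that stand out to 93 mm; origin at the centre of its underside
- articulator: black dental articulator with plaster casts, fixed, 90 x 110 mm and 122 mm tall, well past the feeder's box; origin at the centre of its underside
Mind the look-alikes: they are no part of the job. Leave any black or turquoise look-alike of the yellow_jar alone.

How it is judged:
On the way, in this order (a step that is already met when the one before it is completed fails the run):
1. the blue jar stands between the rails, alone (x of blue_jar in the frame of feeder above 0.015 m and y of blue_jar in the frame of feeder between -0.01 and 0.01 m and x of each of yellow_jar, red_jar in the frame of feeder below 0 m), for 0.1 s.
2. the yellow jar stands between the rails behind the blue one, the red one still outside (x of yellow_jar in the frame of feeder above 0.015 m and y of yellow_jar in the frame of feeder between -0.01 and 0.01 m and x of blue_jar in the frame of feeder above 0.05 m and y of blue_jar in the frame of feeder between -0.01 and 0.01 m and x of red_jar in the frame of feeder below 0 m), for 0.1 s.
3. the red jar stands between the rails behind the yellow one (x of red_jar in the frame of feeder above 0.015 m and y of red_jar in the frame of feeder between -0.01 and 0.01 m and x of yellow_jar in the frame of feeder above 0.05 m and y of yellow_jar in the frame of feeder between -0.01 and 0.01 m), for 0.1 s.
At the end, for the whole second after the job is handed in: All three jars upright on the bench, at rest, in one file between the rails: blue at the box, then yellow, then red, each centre within 12 mm (along the lane) of 128, 84 and 40 mm from the mouth and 10 mm of the middle line. Model and pot within 20 mm of where they stood (x of blue_jar in the frame of feeder above 0.116 m and y of blue_jar in the frame of feeder between -0.01 and 0.01 m and angle between each of blue_jar, yellow_jar, red_jar's own z axis and vertical below 0.1 rad and height (world z) of each of blue_jar, yellow_jar, red_jar below 0.006 m and linear speed of each of blue_jar, yellow_jar, red_jar below 0.01 m/s and x of yellow_jar in the frame of feeder above 0.072 m and y of yellow_jar in the frame of feeder between -0.01 and 0.01 m and x of red_jar in the frame of feeder above 0.028 m and y of red_jar in the frame of feeder between -0.01 and 0.01 m and distance of each of model, pot from where it was at the start of the episode below 0.02 m); the robot touches nothing.
It fails at once if a jar is knocked over (angle between any of blue_jar, yellow_jar, red_jar's own z axis and vertical above 0.6 rad).
It fails at once if a jar is lifted off the bench (by more than 20 mm) (height (world z) of any of blue_jar, yellow_jar, red_jar above 0.02 m).
It fails at once if the plaster model or the instrument pot is moved by more than 20 mm (distance of any of model, pot from where it was at the start of the episode above 0.02 m).
It also fails if it takes over 72 s, if anything falls off the work surface, if the arm or the gripper's body presses on something with over 40 N, if the wrist force passes 120 N, or if a joint passes its speed limit or range.

## Robot

A 6-joint arm with a two-finger parallel gripper is mounted at the origin on the work surface. World frame = base frame: x ahead of the robot, y to its left, z up, the work surface at z = 0. Lengths are in m, angles in rad, forces in N, time in s.
With the tool pointing down it reaches from about 0.325 to 0.9 m from the base axis. Payload 6.1 kg.
Tool frame: the origin (TCP) lies midway between the tips of the shut fingers; the grasp point (between the pads) lies 19 mm behind it; z points along the fingers, y is the line along which they close (so a half turn about z gives the same grasp; the last joint's range is limited). The gripper opens to 85 mm and grips with 20 to 120 N. Pads are 22 mm wide; open, the fingers measure 114 mm over their backs; the gripper's body (76 mm by 85 mm) begins 54 mm behind the grasp point. The pads swing forward as they close: fully open they stand 13 mm farther back than shut.
Start: joints at [1.126, 0.22, 1.526, -0, 1.395, -0.126], TCP at [0.196, 0.594, 0.231] pointing down, gripper open.
Joint ranges: [-2.98, 2.98], [-0.91, 2.08], [0.09, 2.57], [-1.24, 4.39], [0.2, 2.65], [-2.68, 2.68]. Speed limits (rad/s): [2.57, 2.57, 3.01, 3.14, 3.14, 3.14].

## Interface

Orientations are given as [roll, pitch, yaw] about the fixed x, y, z axes, in that order (R = Rz(yaw) Ry(pitch) Rx(roll)).
In Python, from plant import movep, move_l, set_joints, gripper_to, hold, inverse_kinematics, observe, get_image, get_calibration, Unreachable, job_done gives the robot as it stands. Calls block until the motion is done:
- movep(position, orientation): joint-space move of the TCP to a pose.
- move_l(position, feed=0.15, rotation=None, max_force=None): straight line of the TCP; rotation=None keeps the orientation; feed is the mean speed in m/s. With max_force (N) it stops when the force on the tool has changed by that much, and returns True; else False.
- set_joints(angles): joint-space move.
- gripper_to(opening, f_grip=None): finger opening in m; f_grip is the grip in N (None keeps the last); returns when the fingers have stopped.
- hold(seconds).
- inverse_kinematics(position, orientation): joint angles nearest the present ones, or None.
- observe(): the state.
- get_image(name): name is "scene" or "side" or "wrist"; returns (picture, depth): 384x512x3 uint8, red, green, blue; 384x512 float32, m along the optical axis (not along the pixel's ray), 0 where there is no reading.
- get_calibration(name): a dict with "intrinsics" (3x3 intrinsics, pixels), "dist_coeffs" ([k1, k2, p1, p2, k3] as OpenCV has them; the pictures are not rectified), "world_from_camera" (4x4, takes a point from camera to world coordinates). Camera axes: x right, y down, z forward; pixel columns grow to the right and rows downward; lengths in m; the calibration is good to about 2 mm. A picture is of the moment at which its call begins: read the wrist's pose just before it. get_calibration takes no time and is no camera call; for the wrist camera it gives the pose at the moment of the call.
A pose or a line that the arm cannot do raises Unreachable and nothing moves.
- job_done(): hands the job in; it is judged then, once.
The state is a dict: "time_s": time; "q": joint angles; "joint_velocities": joint speeds; "joint_torque": joint torques, N m; "eef_pos": TCP position; "tcp_rot": TCP orientation; "ft_force": force on the tool from outside, world axes, zero at the start; "torque": the same for the moment, N m; "opening": finger opening in m; "grasp_force": force on a finger pad.
Only numpy, scipy, OpenCV 4.12 (cv2) and the standard library are available. Lean on these libraries where they do the work, as an engineer would, in place of code of your own. Each camera call takes 0.05 s, during which the arm holds its last target. There are 200 camera calls.

## Working session

There is one attempt and no reset: what is moved stays moved. The work goes in short steps, each a Python script; the robot and the scene stay as the last script left them, time stands still between calls to the robot, and variables do not carry over. Pictures are saved under pics/ and viewed, at most 10 in all, crops included, and the job is handed in when it is done.

```bash
ls; mkdir -p pics; python3 - <<'E'
from plant import *
import cv2,numpy as np
for n in("scene","side"):
    im,d=get_image(n); np.savez(f"pics/{n}0.npz",im=im,d=d); c=get_calibration(n)
    cv2.imwrite(f"pics/{n}0.png",im[:,:,::-1]); print(n,c["intrinsics"].tolist(),c["dist_coeffs"],np.round(c["world_from_camera"],3).tolist())
print(observe())
E
```

```text
pics
scene [[395.8137853144709, 0.0, 256.9287631634748], [0.0, 395.8137853144709, 198.61466817657526], [0.0, 0.0, 1.0]] [-0.04865187  0.          0.          0.          0.        ] [[-0.136, 0.55, -0.824, 1.437], [0.99, 0.095, -0.1, 0.25], [0.023, -0.83, -0.558, 0.657], [0.0, 0.0, 0.0, 1.0]]
side [[487.8732196302376, 0.0, 253.68989290427373], [0.0, 487.8732196302376, 197.1856538260436], [0.0, 0.0, 1.0]] [0.04987739 0.         0.         0.         0.        ] [[0.848, -0.332, 0.413, 0.025], [-0.53, -0.521, 0.669, -0.741], [-0.007, -0.786, -0.618, 0.832], [0.0, 0.0, 0.0, 1.0]]
{'time_s': 0.1, 'q': array([ 1.12590489e+00,  2.21161098e-01,  1.52748470e+00,  7.99626881e-07,
        1.39471050e+00, -1.26108588e-01]), 'joint_velocities': array([-0.00074262, -0.00285744, -0.00085503, -0.00012083, -0.00014433,
        0.00219841]), 'joint_torque': array([ 2.50668934e-03, -4.98240995e+01, -3.90546584e+01,  1.05945203e-04,
        5.64660222e-03,  8.76176955e-05]), 'eef_pos': array([0.19565511, 0.59301481, 0.23030642]), 'tcp_rot': array([-3.13984312e+00, -2.22601969e-04,  2.82280947e+00]), 'ft_force': array([ 1.17585526,  0.11848062, -0.25446652]), 'torque': array([0.00861632, 0.0188562 , 0.0136535 ]), 'grasp_force': 0.0, 'opening': 0.08546928975832174}
```

View pics/scene0.png

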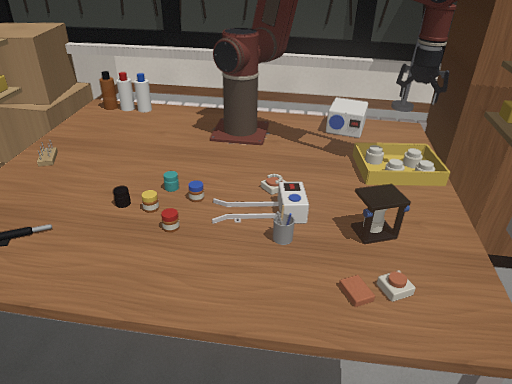

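View pics/side0.png

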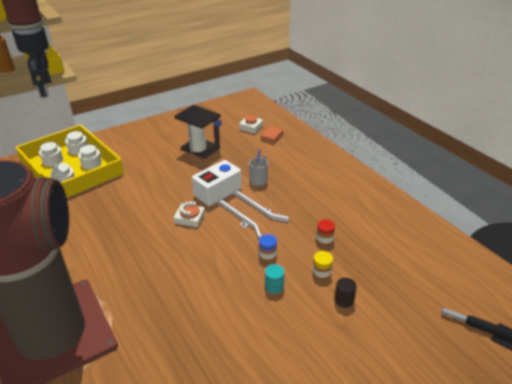

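Scene view: blue jar (196,190), yellow (150,202), red (170,219). The turquoise (171,182) and black (122,197) jars are the look-alikes. Feeder mouth is at (216,211), box (293,202), model (273,184), pot (284,230). The side view agrees.

```bash
cat > h.py <<'E'
import numpy as np,cv2
from plant import *
def ray(c,uv):
    K,D,T=[np.array(c[k]) for k in("intrinsics","dist_coeffs","world_from_camera")]
    p=cv2.undistortPoints(np.float64(uv).reshape(-1,1,2),K,D)[:,0]
    return T[:3,3],np.c_[p,np.ones(len(p))]@T[:3,:3].T
def onplane(c,uv,z):
    o,d=ray(c,uv); return o+d*((z-o[2])/d[:,2])[:,None]
def cloud(c,dep):
    v,u=np.mgrid[:dep.shape[0],:dep.shape[1]]
    o,d=ray(c,np.c_[u.ravel(),v.ravel()]); return (o+d*dep.reshape(-1,1)).reshape(dep.shape+(3,))
HUE={"blue":(108,128),"yellow":(22,34),"red":(-8,4),"turq":(80,98)}
def capmask(im,name):
    h=cv2.cvtColor(im,cv2.COLOR_RGB2HSV).astype(int); H=h[...,0].copy(); H[H>170]-=180
    a,b=HUE[name]; return ((H>=a)&(H<=b)&(h[...,1]>150)&(h[...,2]>60))
def tri(r1,r2):
    (o1,d1),(o2,d2)=r1,r2; d1=d1[0]/np.linalg.norm(d1[0]);d2=d2[0]/np.linalg.norm(d2[0])
    s=np.linalg.lstsq(np.c_[d1,-d2],o2-o1,rcond=None)[0]
    a,b=o1+s[0]*d1,o2+s[1]*d2; return (a+b)/2,np.linalg.norm(a-b)
E
python3 - <<'E'
from h import *
np.set_printoptions(precision=4,suppress=True)
S={}
for n in("scene","side"):
    z=np.load(f"pics/{n}0.npz"); c=get_calibration(n); S[n]=(z["im"],cloud(c,z["d"]),c,z["d"])
win={"scene":(100,215,170,240),"side":(240,370,210,310)}
for k in HUE:
    r=[]
    for n,(im,P,c,d) in S.items():
        m=capmask(im,k); x0,x1,y0,y1=win[n]; w=np.zeros_like(m); w[y0:y1,x0:x1]=1; m&=w>0
        Q=P[m]; top=Q[(Q[:,2]>.046)&(Q[:,2]<.056)]
        uv=np.argwhere(m)[:,::-1].mean(0); r.append(ray(c,uv))
        print(k,n,m.sum(),uv,"topcentroid",(top.min(0)+top.max(0))/2 if len(top) else None,len(top), np.percentile(Q[:,2],98))
    print("  tri",*tri(*r))
for n,(im,P,c,d) in S.items():
    hsv=cv2.cvtColor(im,cv2.COLOR_RGB2HSV)
    reg=(P[...,0]>.3)&(P[...,0]<.95)&(P[...,1]>-.25)&(P[...,1]<.6)&(d>0)
    for lo,hi in((.009,.019),(.06,.07),(.03,.042)):
        m=(reg&(P[...,2]>lo)&(P[...,2]<hi)&(hsv[...,1]<70)).astype(np.uint8)
        N,L,st,ce=cv2.connectedComponentsWithStats(m)
        for i in range(1,N):
            if st[i,4]>25:
                Q=P[L==i]; rc=cv2.minAreaRect(Q[:,:2].astype(np.float32))
                print(n,lo,st[i],Q.mean(0),"rect",np.round(rc[0],4),np.round(rc[1],4),rc[2])
E
```

```text
blue scene 101 [195.5248 185.4257] topcentroid [ 0.4947 -0.0451  0.0492] 76 0.05100436076548864
blue side 168 [267.381  241.5476] topcentroid [ 0.4869 -0.0509  0.0504] 156 0.5675001477002349
  tri [ 0.4903 -0.0464  0.0421] 0.0006728985866266636
yellow scene 16 [148.875  198.3125] topcentroid [ 0.5818 -0.1736  0.0469] 1 0.046542554636649934
yellow side 285 [322.793  259.3018] topcentroid [ 0.5613 -0.1638  0.0499] 218 0.05252298106715398
  tri [ 0.5683 -0.1585  0.0362] 0.003622267541396181
red scene 181 [169.2818 214.6409] topcentroid [ 0.6395 -0.0762  0.0485] 123 0.050408888979154985
red side 168 [325.6369 226.0536] topcentroid [ 0.6347 -0.0802  0.0501] 152 0.0527587008757923
  tri [ 0.6404 -0.0761  0.0413] 0.001189548141221414
turq scene 9 [168.2222 181.1111] topcentroid [ 0.4601 -0.1518  0.0488] 3 0.04947223309207073
turq side 354 [274.1949 277.2938] topcentroid [ 0.4457 -0.14    0.0503] 207 0.05243382792801119
  tri [ 0.4514 -0.1399  0.0258] 0.008841451661794345
scene 0.009 [261 181  17  11  56] [0.4196 0.1615 0.0149] rect [0.416  0.1582] [0.0564 0.0277] 65.01618194580078
scene 0.0
[... 2549 characters left out ...]
.1751] [0.0141 0.0384] 53.84928894042969
side 0.06 [189 132  15   7  42] [0.5498 0.4407 0.0646] rect [0.552  0.4418] [0.016  0.0472] 79.43492889404297
side 0.06 [192 161  49  28 558] [0.5026 0.2282 0.0647] rect [0.5061 0.2316] [0.1227 0.0753] 13.851370811462402
side 0.03 [189 138  17   9  67] [0.5526 0.4377 0.0369] rect [0.5538 0.438 ] [0.0291 0.0514] 80.20049285888672
side 0.03 [250 172  17   6  56] [0.621  0.2024 0.036 ] rect [0.6225 0.2027] [0.0197 0.0456] 61.41084289550781
side 0.03 [193 177  48  21 173] [0.4958 0.2069 0.0358] rect [0.4984 0.206 ] [0.0574 0.132 ] 73.43891143798828
side 0.03 [179 202  17  14  90] [0.3859 0.1762 0.0369] rect [0.3875 0.178 ] [0.0503 0.0336] 42.0910530090332
```

```bash
python3 - <<'E'
from h import *
for i,p in enumerate([[.52,-.06,.36],[.50,.08,.36]]):
    movep(p,[np.pi,0,np.radians(101.5)]); hold(.2)
    c=get_calibration("wrist"); im,d=get_image("wrist"); np.savez(f"pics/w{i}.npz",im=im,d=d,**{k:np.array(v) for k,v in c.items()})
    cv2.imwrite(f"pics/w{i}.png",im[:,:,::-1]); print(observe()["time_s"],np.round(c["world_from_camera"],3).tolist(),observe()["ft_force"])
a=np.hstack([cv2.imread(f"pics/w{i}.png") for i in(0,1)]); cv2.imwrite("pics/w01.png",cv2.resize(a,(800,300)))
E
```

```text
2.9667 [[0.98, 0.19, 0.061, 0.503], [0.199, -0.934, -0.295, 0.016], [0.001, 0.301, -0.954, 0.502], [0.0, 0.0, 0.0, 1.0]] [-0.09845178 -0.35534462 -0.28037134]
3.8417 [[0.981, 0.187, 0.06, 0.483], [0.197, -0.935, -0.296, 0.154], [0.001, 0.302, -0.953, 0.502], [0.0, 0.0, 0.0, 1.0]] [-0.83016243 -0.85716796 -0.13701877]
```

View pics/w01.png

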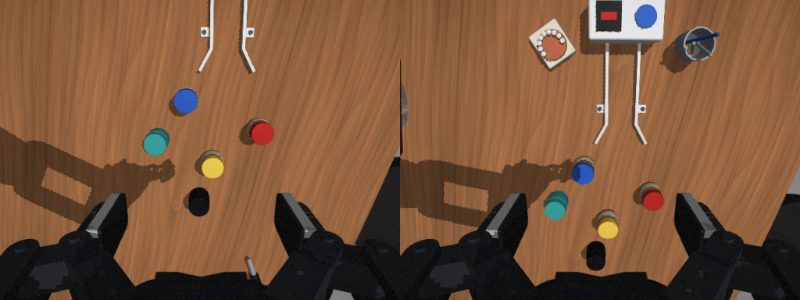

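The wrist views (montage pixels) show, on the left, blue cap (185,100), yellow (212,165), red (262,132), turquoise decoy (155,142) and black decoy (199,202). On the right, the lane rails run at columns 606 and 640, with the box at (626,18), model (552,45) and pot (694,45). Next I'll measure precisely and make a crop to confirm the jars.

```bash
python3 - <<'E'
from h import *
np.set_printoptions(precision=4,suppress=True)
W=[np.load(f"pics/w{i}.npz") for i in(0,1)]
P=[cloud(w,w["d"]) for w in W]
for k in HUE:
    r=[]
    for w,p in zip(W,P):
        m=capmask(w["im"],k)&(p[...,1]<.05)
        q=m&(np.abs(p[...,2]-.05)<.004)
        n=max(cv2.findContours(q.astype(np.uint8),0,1)[0],key=cv2.contourArea)
        (u,v),R=cv2.minEnclosingCircle(n); e=np.array(cv2.fitEllipse(n)[0]); r.append(ray(w,e))
        f=w["intrinsics"][0,0]; print(k,e,"z",np.median(p[q][:,2]),"on50",onplane(w,e,.05)[0,:2],"dia",2*R*np.median(w["d"][q])/f)
    print("   tri",*tri(*r))
p=P[0]; b=(p[...,2]>.03)&(p[...,2]<.06)&(W[0]["im"].max(2)<60)&(p[...,1]<-.17)&(p[...,0]>.45)&(p[...,0]<.65); print("black",np.median(p[b],0),b.sum())
w,p=W[1],P[1]; sat=cv2.cvtColor(w["im"],cv2.COLOR_RGB2HSV)[...,1]
val=w["im"].min(2)
box=(np.abs(p[...,2]-.065)<.004)&(p[...,1]>.15)&(p[...,0]>.43)&(p[...,0]<.6)
rc=cv2.minAreaRect(p[box][:,:2].astype(np.float32)); print("box",rc,np.median(p[box][:,2]))
for i,(w,p) in enumerate(zip(W,P)):
    m=((p[...,2]>.008)&(p[...,2]<.02)&(p[...,1]>-.01)&(p[...,1]<.19)&(p[...,0]>.44)&(p[...,0]<.65)&(w["im"].min(2)>110)).astype(np.uint8)
    N,L,st,ce=cv2.connectedComponentsWithStats(m)
    for j in range(1,N):
        if st[j,4]<40: continue
        Q=onplane(w,np.argwhere(L==j)[:,::-1],.014)[:,:2]
        S=Q[(Q[:,1]>.065)&(Q[:,1]<.18)]
        vx,vy,x,y=cv2.fitLine(S.astype(np.float32),cv2.DIST_HUBER,0,.001,.001).ravel()
        print(i,"rail",st[j],np.median(p[L==j][:,2]),"at",x,y,"ang",np.degrees(np.arctan2(vy,vx))%180,"ymin pt",Q[Q[:,1].argmin()],"ymax",Q[Q[:,1].argmax()],"rms",np.std((S-[x,y])@[-vy,vx]))
im=W[0]["im"][100:280,170:360]
cv2.imwrite("pics/crop.png",cv2.resize(im[:,:,::-1],None,fx=3,fy=3))
E
```

```text
blue [237.2804 129.0232] z 0.049693150433379685 on50 [ 0.4885 -0.0459] dia 0.041888537783066324
blue [233.7167 222.1226] z 0.049771879900365135 on50 [ 0.4883 -0.0448] dia 0.04062587413009393
   tri [ 0.4884 -0.0465  0.0461] 5.144151968377986e-05
yellow [271.4583 214.311 ] z 0.04981373084851887 on50 [ 0.5611 -0.1595] dia 0.04152130570043379
yellow [265.6315 293.2645] z 0.04969146282005299 on50 [ 0.5608 -0.158 ] dia 0.0411199711678316
   tri [ 0.5617 -0.1615  0.0449] 7.683989582873133e-05
red [335.4142 170.8328] z 0.0498522656011654 on50 [ 0.6365 -0.0762] dia 0.04249308729892058
red [324.034  257.1472] z 0.049813573296611124 on50 [ 0.6365 -0.0757] dia 0.04163563431673278
   tri [ 0.6371 -0.0766  0.0482] 0.0001212133649993975
turq [197.9902 184.327 ] z 0.04967103966582537 on50 [ 0.4473 -0.1351] dia 0.041036640016937236
turq [198.1303 268.5365] z 0.049515080382367904 on50 [ 0.4471 -0.1342] dia 0.040780360934769166
   tri [ 0.4469 -0.1362  0.0467] 4.8694179881038286e-05
black [ 0.5518 -0.2438  0.0496] 617
box ((0.5093374848365784, 0.2315291166305542), (0.11924967914819717, 0.05863630026578903), 11.430787086486816) 0.06517665400374933
0 rail [254   0  20  92 406] 0.013580949251709717 at 0.5046361 0.10356664 ang 100.961784 ymin pt [0.5037 0.0079] ymax [0.5025 0.1288] rms 0.0017240129970667634
0 rail [310   0  17  92 413] 0.013592540968174693 at 0.56399775 0.10252023 ang 101.470955 ymin pt [0.598  0.0274] ymax [0.5591 0.1407] rms 0.001828430547161622
1 rail [249  60  18 125 495] 0.013710611746143408 at 0.4992451 0.12974538 ang 100.879814 ymin pt [0.5023 0.0077] ymax [0.4883 0.1899] rms 0.0016210923643463471
1 rail [300  69  16 116 457] 0.013760852606783391 at 0.5593347 0.12479361 ang 100.92848 ymin pt [0.5985 0.027 ] ymax [0.5488 0.19  ] rms 0.001664273577145131
```

View pics/crop.png

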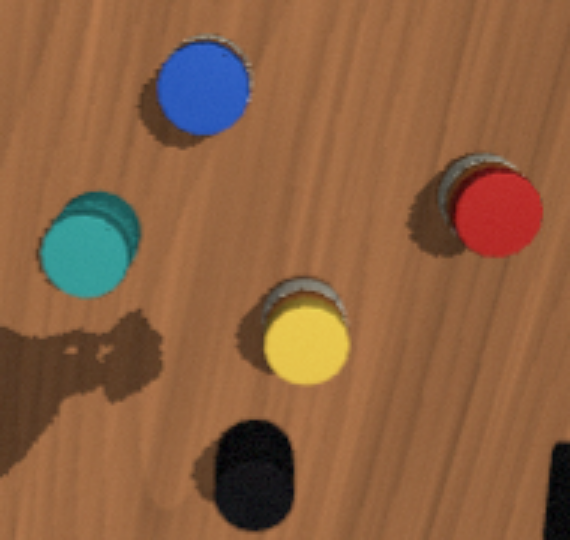

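The crop confirms the targets: blue (204,88), yellow (307,345), red (498,212). Cap tops are at z≈0.050 and diameters are about right. The rails are 58 mm apart centre to centre, as they should be, with the lane at 101.1° and the mouth at (0.5435, 0.0557). The box face and the flare ends give the same mouth position. My plan is to clasp each jar lightly across the lane and slide it along the bench.

```bash
cat >> h.py <<'E'
A=np.radians(101.1); DX=np.array([np.cos(A),np.sin(A)]); DT=np.array([np.sin(A),-np.cos(A)]); O=np.array([.5435,.0557])
ROT=[np.pi,0,A]
def F(x,t,z): return [*(O+x*DX+t*DT),z]      # feeder x, t = to the right (-y)
def tof(p): q=np.array(p[:2])-O; return np.round([q@DX,q@DT],4)
def pick(xy,z=.019):
    movep([*xy,.12],ROT); gripper_to(.064); r=move_l([*xy,z],feed=.12,max_force=15)
    if r: raise SystemExit(f"touch going down {observe()['eef_pos']}")
    gripper_to(.040,f_grip=20); s=observe(); print("grip",s["opening"],s["grasp_force"],s["ft_force"])
def slide(pts,z=.019,feed=.08):
    for x,t in pts:
        r=move_l(F(x,t,z),feed=feed,max_force=15); s=observe(); print(tof(s["eef_pos"]),s["eef_pos"][2],s["opening"],r,s["ft_force"],s["time_s"])
        if r: return True
def release(z=.12): gripper_to(.060); p=observe()["eef_pos"]; move_l([p[0],p[1],z],feed=.15)
E
python3 - <<'E'
from h import *
b=[.4884,-.0458]; print(tof(b))
pick(b); 
if not slide([(-.09,0),(0.02,0)]): slide([(.112,0)],feed=.06)
E
```

```text
[-0.089  -0.0736]
grip 0.043224311979678444 20.395261645317078 [-1.14870073  0.45714241  5.44386863]
[-0.0894 -0.0724] 0.0201249126098781 0.043574650163134485 True [-0.76378891  0.1603207   4.64673308] 6.7833
```

```bash
sed -i 's/feed=feed,max_force=15/feed=feed,max_force=mf/; s/def slide(pts,z=.019,feed=.08)/def slide(pts,z=.020,feed=.05,mf=30)/' h.py; python3 - <<'E'
from h import *
slide([(-.09,-.06),(-.09,0),(0.02,0)])
E
```

```text
[-0.0901 -0.0595] 0.020146507399903334 0.04353220482529333 False [1.72781492 0.61101132 1.3139041 ] 7.2
[-0.0899 -0.0011] 0.02018035527064967 0.04342153816621731 False [-4.39607712 -0.9358713   7.25430229] 8.55
[0.0205 0.0001] 0.020180800387849432 0.043638605388999184 False [ 0.07841482 -3.83944887  5.58289862] 10.9
```

Blue is in the lane with only light forces. I'll continue, then slide in yellow.

```bash
python3 - <<'E'
from h import *
if not slide([(.112,0)]):
    release(); movep([.5614,-.16,.15],ROT); hold(.2)
    c=get_calibration("scene"); im,d=get_image("scene"); P=cloud(c,d); m=capmask(im,"blue")&(abs(P[...,2]-.048)<.006)&(P[...,1]<.3)
    Q=P[m]; print("blue",tof((Q.min(0)+Q.max(0))/2),m.sum())
    cv2.imwrite("pics/s1.png",cv2.resize(im[120:260,80:330,::-1],None,fx=3,fy=3)); print(observe()["time_s"])
E
```

```text
[ 0.1124 -0.0002] 0.02014723227382452 0.04329401099444545 False [ 0.24980658 -3.3824733   6.2798794 ] 12.8917
blue [ 0.113  -0.0024] 21
15.5167
```

View pics/s1.png

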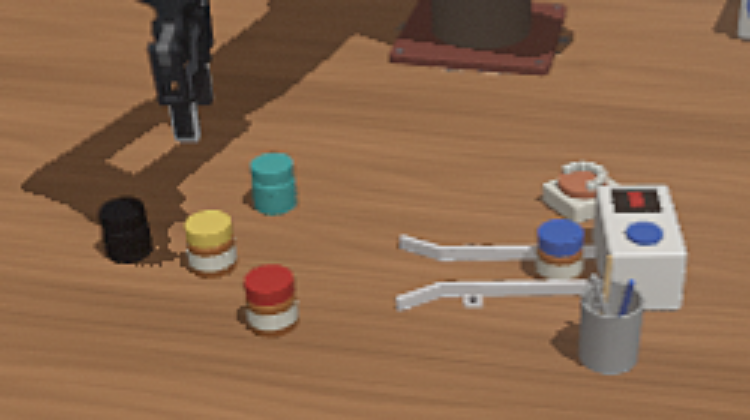

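Blue stands upright in the lane at (560,248), near the box, and nothing else has moved. Yellow goes next, then red.

```bash
python3 - <<'E'
from h import *
pick([.5612,-.160],.020)
if not slide([(-.1,0),(.066,0)],feed=.06):
    release(); pick([.6367,-.0763],.020)
    if not slide([(-.1,.0),(.020,0)],feed=.06): release()
print(observe()["time_s"])
E
```

```text
grip 0.043159628796723984 20.65529555082321 [0.28625308 0.70963526 4.66310298]
[-0.1012  0.0011] 0.021308460683697555 0.04341068727771496 False [-0.09218466 -4.76850466  6.64504568] 19.3833
[0.0651 0.0014] 0.021287645834852813 0.04305161800382816 False [ 2.19609304 -4.98073902  6.77816855] 22.3
grip 0.043227265828487293 20.895796716213226 [-0.0872063   0.03699522  3.77811198]
[-0.1008  0.0015] 0.02145352410260731 0.0436975551192186 False [ 3.06557556 -0.94940848  7.85330073] 27.3417
[0.0186 0.0012] 0.02141661840825736 0.0432387780727656 False [ 2.72277625 -4.61243275  8.76162563] 29.4917
30.6167
```

```bash
python3 - <<'E'
from h import *
movep(F(-.055,0,.12),ROT); gripper_to(0.0); print(move_l(F(-.055,0,.020),feed=.12,max_force=15))
slide([(.018,0)],feed=.025,mf=12)
x,_=tof(observe()["eef_pos"])
c=get_calibration("scene"); im,d=get_image("scene")
cv2.imwrite("pics/s2.png",cv2.resize(im[120:260,80:330,::-1],None,fx=3,fy=3))
move_l(F(x-.03,0,.020),feed=.08); move_l(F(x-.03,0,.2),feed=.15); movep(F(-.03,0,.36),ROT); hold(.2)
w=get_calibration("wrist"); im,d=get_image("wrist"); p=cloud(w,d)
for k in("blue","yellow","red"):
    q=capmask(im,k)&(abs(p[...,2]-.05)<.004)&(p[...,1]>.03)
    n=max(cv2.findContours(q.astype(np.uint8),0,1)[0],key=cv2.contourArea); e=cv2.fitEllipse(n)[0]; print(k,e,tof(onplane(w,e,.05)[0]),np.median(p[q][:,2]))
cv2.imwrite("pics/w2.png",im[:,:,::-1]); print(observe()["time_s"])
E
```

```text
False
[0.007  0.0002] 0.0200301779188826 -1.8523165216758896e-05 True [ 1.7663421  -2.97934975  1.62265899] 34.8167
blue (258.11480712890625, 19.425247192382812) [ 0.1275 -0.0015] 0.04953862129075892
yellow (259.58514404296875, 56.09963607788086) [0.084  0.0004] 0.04970545959055056
red (259.20355224609375, 91.04742431640625) [ 0.0404 -0.    ] 0.04965429318842382
37.675
```

View pics/w2.png

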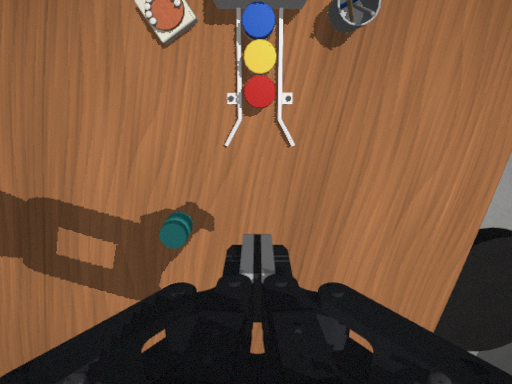

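The jars are in one tight file: blue (258,19), yellow (260,56), red (259,91). Measured x positions are 127.5, 84.0 and 40.4 mm, against 128, 84 and 40 nominal. The model and pot have not moved, and the robot is clear.

```bash
python3 -c "
from plant import *
print(job_done())"
```

```text
the job is handed in; nothing more can be done
None
```

I handed the job in at about 38 s: blue, yellow and red stand upright in a gapless file against the box, measured within 1 mm of their target positions along the lane; I slid each in lightly gripped, then pushed the file home, and the model and pot were left untouched.

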